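# Wedge a cabinet door shut for tack welding

## Robot

A 6-joint arm with a two-finger parallel gripper is mounted at the origin on the work surface. World frame = base frame: x ahead of the robot, y to its left, z up, the work surface at z = 0. Lengths are in m, angles in rad, forces in N, time in s.
With the tool pointing down it reaches from about 0.375 to 0.9 m from the base axis. Payload 3.1 kg.
Tool frame: the origin (TCP) lies midway between the tips of the shut fingers; the grasp point (between the pads) lies 19 mm behind it; x points along the fingers, y is the direction in which the jaws open and shut, and the axes are right-handed (so a half turn about x gives the same grasp; the last joint's range is limited). The gripper opens to 87 mm and grips with 3 to 60 N. Pads are 19 mm wide; open, the fingers measure 117 mm over their backs; the gripper's body (75 mm by 190 mm) begins 51 mm behind the grasp point.
Start: joints at [-1.407, 0.527, 1.433, -0, 1.181, -0.178], TCP at [0.21, -0.589, 0.223] pointing down, gripper open.
Joint ranges: [-3.08, 3.08], [-0.75, 2.2], [0.22, 2.44], [-1.43, 4.57], [0, 2.65], [-2.85, 2.85]. Speed limits (rad/s): [2.79, 2.79, 3.14, 3.14, 3.14, 3.14].

## Interface

Orientations are given as a unit quaternion [x, y, z, w].
In Python, from rig import get_obs, imaging, robot gives the robot as it stands.
- The arm moves only by the shell command python3 -m inch 'ROWS' [FORCE]. ROWS is JSON, a list of rows, each a list of 3 entries, a list of its own where there are three numbers: the finger opening in mm, from 0 to 87, then the shift along the tool's x, y, z in mm, then the turn, a rotation vector about the tool's x, y, z in degrees. In form: [[grip, [dx, dy, dz], [wx, wy, wz]], ...]. A call has 1 to 12 rows; each row shifts and turns the pose as measured when the row begins, along the tool's axes as they then stand; what a row does not reach is not made up. A row lasts 1/8 s, in which the tool goes at most 62.5 mm and 10.7 degrees, less where a joint would pass 70% of its speed; a pose out of reach is approached as far as the arm can. A call with a gripper value outside its range is refused whole. The fingers move at their own pace and stop on an object; FORCE is the grip in N (left out, the last holds). Time passes only in rows, so rows that do not move let the fingers close. It gives the time, the measured TCP pose, the force and the opening at its end, in the units of the state.
- get_obs(): the state, without advancing time (a new reading comes with each control period).
- imaging.camera(name): name is "scene" or "top"; returns the picture (384x512x3 uint8, red, green, blue); there is no depth.
- imaging.camera_params(name): a dict with "camera_matrix" (3x3 intrinsics, pixels), "xyz" and "rotation" of the camera in the world. Camera axes: x right, y down, z forward; pixel columns grow to the right and rows downward; lengths in m; the calibration is good to about 2 mm. A picture is of the moment at which its call begins. camera_params takes no time and is no camera call.
- robot.hand_in(): hands the job in, once; it reports no verdict.
Trained networks look in the newest picture that a camera, given by its name, has taken for a name from the list of things; names that differ only in an ending like _2 or _b are one class to them, and where a whole thing is asked for, a point or a joint stands for the part that bears it (a point fixed in the world has none). Each returns a list of dicts, best first, with "confidence" (0 to 1); they miss things now and then, are a little off and sometimes report something else, mostly with a low value. They report only what shows in the picture. A call takes as long as a camera call. They do not tell look-alikes from the thing itself.
- imaging.cut_out(camera, target): "pixels" (384x512 bool, what is visible of it) and "box" ([centre column, centre row, width, height] in pixels, round what is visible of it).
- imaging.tip_of(camera, target): "pixel" ([column, row] in pixels: a listed point, or the origin of a listed thing).
The state is a dict: "time": time; "q": joint angles; "joint_velocities": joint speeds; "joint_torque": joint torques, N m; "position": TCP position; "tool_rot": TCP orientation; "ft_force": force on the tool from outside, world axes, zero at the start; "moment": the same for the moment, N m; "grip_width": finger opening in m.
Only numpy, scipy, OpenCV 4.12 (cv2) and the standard library are available. Lean on these libraries where they do the work, as an engineer would, in place of code of your own. Each camera call takes 0.05 s, during which the arm holds its last target. There are 200 camera calls.

## Task

Swing the door of the small aluminium cabinet fully shut, then push the wooden wedge, thin end first and flat on the table, under the free (blue-edged) half of the door, tapping it in until it is firmly jammed and holds the door shut by itself. A firm push of about 15 N is right; do not force it, as the door bends. Let go of the wedge at the end and leave the other things on the table where they are.

Things in the scene. Friction and masses are not known exactly. Their poses are not given: they have to be found in the camera images.
- door_line (a point): Aluminium cabinet, 280 mm wide, front at the door. The point lies on the table (z = 0) under the middle of the outer face of the shut door. x points into the cabinet, square to the shut door; y along the door to its hinge; z up. The shut door spans y = -117 (free edge, blue strip) to +128 mm (hinge). Push the wedge along +x, at y between -90 and -20 mm.
- hinge_line (a point): Point on the table right under the door's upright hinge axis (in the plane of the shut door's outer face, 128 mm along y from door_line); same axes as door_line. The door is a flat plate 8 mm thick, 245 mm wide, 165 mm high. Its lower edge hangs 10 to 22 mm above the table: the height differs each time and is not measured, so find it by feel.
- cabinet_top (a point): Centre of the cabinet's top face, 185 mm above the table, 130 mm behind the shut door's outer face; same axes as door_line. The cabinet is 240 mm deep and stands on feet; the space under it is open, 32 mm high. The front feet (26 mm across) stand 30 mm behind the door's outer face, 125 mm to either side of the middle.
- door (a joint): Angle of the door: 0 = fully shut against its stop, growing as the free edge swings out towards -x of door_line. It starts ajar at 0.25 to 0.65 rad. A little friction (about 0.12 N m), no latch and no spring: it stays where it is left.
- wedge_grip (a point): Wooden wedge, 180 mm long, 40 mm wide, about 0.12 kg, lying flat. The point is at the middle of its thick end (a block 42 mm long, 30 mm high), 15 mm above its underside, 21 mm from its red butt face. x points to the thin end, y across the width (grip it across the width here), z up. From 21 mm ahead of this point the top slopes down to the tip.
- wedge_tip (a point): Middle of the wedge's thin end, 5 mm high, 159 mm ahead of wedge_grip; same axes. The slope is 138 mm long and drops 25 mm. When it meets the shut door's lower edge, the resistance rises by 1.5 to 4 N per mm of travel (springy hinges). A level push of 12 to 18 N jams it so that it stays when let go. More than 18 N between wedge and door, or 45 N between gripper and door, bends the door.
- mallet_mid (a point): Soft-faced mallet lying on the table, a bystander: about 240 mm long, red and yellow head. The point is on the handle, 55 mm behind the middle of the head (x points to the head).
- spray_can: Upright blue spray can, 60 mm across, 170 mm high; a bystander. Origin at the centre of its underside.
- square: Flat red magnetic square with steel edges, 90 x 90 x 22 mm; a bystander. Origin at the centre of its underside.
Things that resemble listed ones, but are neither listed nor needed, are in the scene too. Of the things that look like the part that bears wedge_grip, take the one that is farthest to the robot's right at the start.

How it is judged:
By the outcome, as a careful person would: the job done as asked, in the order asked, and still so for the second after the job is handed in, with the robot touching nothing.
It also fails if it takes over 72 s, if anything falls off the work surface, if the arm or the gripper's body presses on something with over 40 N, if the wrist force passes 120 N, or if a joint passes its speed limit or range.

## Working session

There is one attempt and no reset: what is moved stays moved. The work goes in short steps, Python scripts to look and compute and a shell command to move; the robot and the scene stay as the last step left them, time stands still between calls to the robot, and variables do not carry over. Pictures are saved under pics/ and viewed, about 8 in all and at most 12, crops included, and the job is handed in when it is done.

```bash
ls; mkdir -p pics
cat > h.py <<'E'
import numpy as np, cv2
from rig import get_obs, imaging, robot
from scipy.spatial.transform import Rotation as R
def snap(cam,name=None):
    im=imaging.camera(cam)
    if name: cv2.imwrite('pics/'+name,im[:,:,::-1])
    return im
def cp(cam):
    p=imaging.camera_params(cam); K=np.array(p["camera_matrix"]); t=np.array(p["xyz"]); r=np.array(p["rotation"])
    if r.shape!=(3,3): r=R.from_quat(r).as_matrix()
    return K,t,r
def ray(cam,px,z):
    K,t,r=cp(cam); d=r@np.linalg.inv(K)@np.array([px[0],px[1],1.]); return t+d*(z-t[2])/d[2]
def proj(cam,P):
    K,t,r=cp(cam); c=K@(r.T@(np.array(P)-t)); return c[:2]/c[2]
E
python3 - <<'E'
from h import *
o=get_obs(); print({k:np.round(v,3) for k,v in o.items()})
for c in("scene","top"):
    K,t,r=cp(c); print(c,K.round(1).tolist(),t.round(3),r.round(2).tolist())
ims=[]
for c in("scene","top"):
    ims.append(snap(c,c+'0.png'))
    for n,z in(("door_line",0),("hinge_line",0),("cabinet_top",.185),("wedge_grip",.015),("wedge_tip",.005),("mallet_mid",.02),("spray_can",0),("square",0)):
        for d in imaging.tip_of(c,n)[:4]:
            print(c,n,np.round(d["pixel"],1),round(d["confidence"],2),ray(c,d["pixel"],z).round(3))
E
```

```text
pics
{'time': np.float64(0.0), 'q': array([-1.406,  0.528,  1.434,  0.   ,  1.181, -0.179]), 'joint_velocities': array([ 0.   , -0.001, -0.001, -0.001,  0.001, -0.001]), 'joint_torque': array([  0.   , -44.004, -17.659,   0.063,   0.058,  -0.   ]), 'position': array([ 0.21 , -0.588,  0.222]), 'tool_rot': array([ 0.697,  0.121, -0.697,  0.12 ]), 'ft_force': array([ 0.258,  0.296, -0.119]), 'moment': array([-0.016, -0.027, -0.026]), 'grip_width': np.float64(0.087)}
scene [[369.0, 0.0, 260.0], [0.0, 369.0, 188.9], [0.0, 0.0, 1.0]] [1.118 0.27  1.042] [[-0.38, 0.78, -0.5], [0.92, 0.33, -0.19], [0.01, -0.53, -0.85]]
top [[351.6, 0.0, 250.7], [0.0, 351.6, 188.9], [0.0, 0.0, 1.0]] [0.454 0.039 1.174] [[-0.01, -1.0, 0.09], [-1.0, 0.01, 0.02], [-0.02, -0.09, -1.0]]
scene hinge_line [256.2 227.6] 0.91 [0.641 0.075 0.   ]
scene cabinet_top [190.3 209.4] 0.93 [ 0.744 -0.071  0.185]
scene wedge_grip [362.8 297.8] 0.91 [0.733 0.436 0.015]
scene wedge_grip [417.1 215.9] 0.77 [0.412 0.532 0.015]
scene wedge_grip [170.9 139.2] 0.72 [ 0.443 -0.34   0.015]
scene wedge_grip [350.1 186.5] 0.69 [0.387 0.3
[... 236 characters left out ...]
allet_mid [168.6 140.6] 0.95 [ 0.455 -0.341  0.02 ]
scene square [148.6 179.7] 0.66 [ 0.617 -0.329  0.   ]
top hinge_line [373.3 220.5] 0.39 [ 0.447 -0.341  0.   ]
top cabinet_top [298.5 111.9] 0.7 [ 0.761 -0.08   0.185]
top wedge_grip [176.  248.4] 0.9 [0.363 0.309 0.015]
top wedge_grip [142.7 137.7] 0.81 [0.733 0.425 0.015]
top wedge_grip [111.2 234.4] 0.64 [0.41  0.525 0.015]
top wedge_tip [182.5 112.3] 0.77 [0.822 0.293 0.005]
top wedge_tip [155.  201.3] 0.68 [0.518 0.384 0.005]
top mallet_mid [294.4 113.8] 0.27 [ 0.806 -0.086  0.02 ]
top spray_can [179.4 177.4] 0.82 [0.598 0.303 0.   ]
top square [369.8 173.9] 0.63 [ 0.602 -0.336  0.   ]
top square [177.8 246.7] 0.39 [0.367 0.307 0.   ]
```

```bash
python3 -c "
import cv2
print(1)"
```

```text
1
```

View pics/scene0.png

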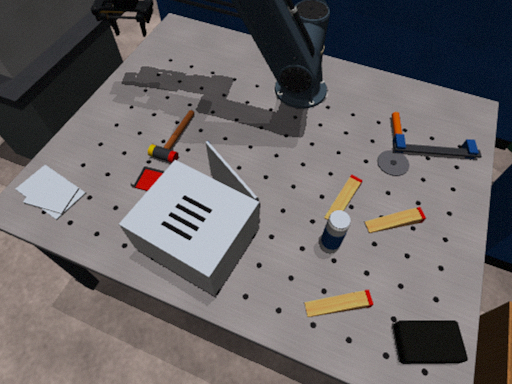

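View pics/top0.png

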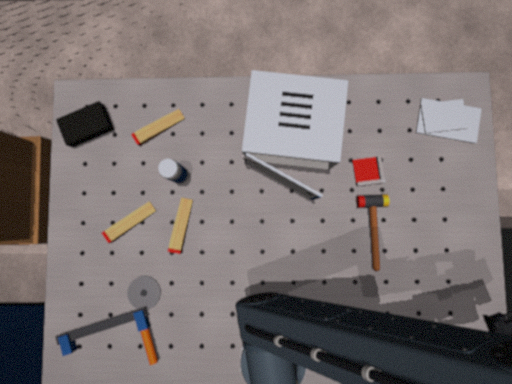

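The scene view shows three wedges, butts at about (357,180), (421,215) and (370,298). The one farthest right, by the can, has its grip at about (0.37, 0.31). The door is ajar, with its free edge near pixel (212,148) in the scene view and (320,197) in the top view. I'll fit the cabinet pose from its corners.

Run:
```python
from h import *
a=cv2.imread('pics/scene0.png')[130:300,110:280]; b=cv2.imread('pics/top0.png')[60:210,230:360]
a=cv2.resize(a,None,fx=2.3,fy=2.3,interpolation=cv2.INTER_CUBIC); b=cv2.resize(b,None,fx=3,fy=3,interpolation=cv2.INTER_CUBIC)
H=max(a.shape[0],b.shape[0]); W=np.zeros((H,a.shape[1]+b.shape[1],3),np.uint8); W[:a.shape[0],:a.shape[1]]=a; W[:b.shape[0],a.shape[1]:]=b
cv2.imwrite('pics/crop1.png',W); print(W.shape,a.shape)
for c in("scene","top"):
    snap(c)
    for d in imaging.cut_out(c,"wedge_grip"):
        m=d["pixels"].astype(np.uint8); print(c,round(d["confidence"],2),np.round(d["box"],1),np.round(cv2.minAreaRect(cv2.findNonZero(m))[0],1), [ray(c,p,.012).round(3).tolist() for p in cv2.boxPoints(cv2.minAreaRect(cv2.findNonZero(m)))])
    for d in imaging.cut_out(c,"door"):
        m=d["pixels"].astype(np.uint8); print(c,'door',round(d["confidence"],2),np.round(d["box"],1), cv2.approxPolyDP(cv2.convexHull(cv2.findNonZero(m)),2,True).reshape(-1,2).tolist())
```

```text
(450, 781, 3) (391, 391, 3)
scene 0.79 [339.9 303.2  70.9  26.7] [338.  302.7] [[0.799, 0.283, 0.012], [0.697, 0.449, 0.012], [0.744, 0.468, 0.012], [0.843, 0.306, 0.012]]
scene 0.69 [342.7 196.8  37.   41.8] [343.3 198.5] [[0.528, 0.259, 0.012], [0.331, 0.3, 0.012], [0.346, 0.341, 0.012], [0.539, 0.297, 0.012]]
scene 0.65 [398.  218.8  61.8  26.7] [395.8 219.7] [[0.484, 0.38, 0.012], [0.363, 0.546, 0.012], [0.416, 0.565, 0.012], [0.533, 0.403, 0.012]]
scene 0.56 [190.2 227.8 136.9 134.7] [191.2 221.4] [[0.836, -0.317, 0.012], [0.475, -0.342, 0.012], [0.569, 0.092, 0.012], [0.886, 0.059, 0.012]]
scene door 0.68 [230.3 170.2  50.7  54.4] [[255, 197], [231, 187], [214, 176], [207, 142]]
top 0.82 [158.2 128.3  51.5  40.4] [157.5 126.4] [[0.752, 0.47, 0.012], [0.841, 0.31, 0.012], [0.793, 0.283, 0.012], [0.703, 0.442, 0.012]]
top 0.58 [181.  227.2  23.6  52.3] [179.7 225. ] [[0.356, 0.34, 0.012], [0.533, 0.301, 0.012], [0.523, 0.256, 0.012], [0.345, 0.295, 0.012]]
top 0.57 [129.3 221.1  54.7  39.2] [128.5 221.5] [[0.42, 0.561, 0.012], [0.523, 0.403, 0.012], [0.484, 0.377, 0.012], [0.381, 0.534, 0.012]]
top door 0.68 [281.6 176.4  76.3  51.5] [[321, 195], [311, 199], [245, 163], [243, 157], [248, 153], [306, 184]]
```

View pics/crop1.png

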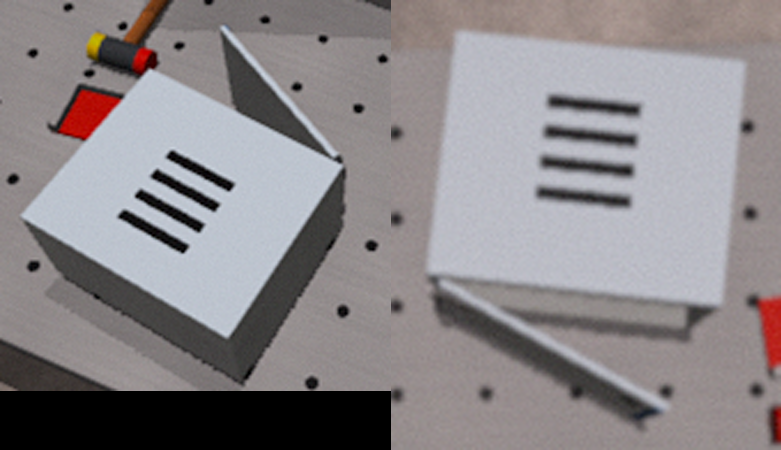

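```bash
cat >> h.py <<'E'
def T2(p,l): # p=(x,y,yaw) of door_line; l local xyz
    c,s=np.cos(p[2]),np.sin(p[2]); return np.array([p[0]+c*l[0]-s*l[1],p[1]+s*l[0]+c*l[1],l[2]])
E
python3 - <<'E'
from h import *
from scipy.optimize import least_squares
L=[(.01,-.14,.185),(.01,.14,.185),(.25,.14,.185),(.25,-.14,.185)]
S=np.array([(152,70),(343,165),(230,338),(22,215)])/2.3+[110,130]
t=np.array([(721,305),(428,274),(456,31),(746,62)]); Tp=(t-[391,0])/3+[230,60]
obs=[("scene",l,q) for l,q in zip(L,S)]+[("top",l,q) for l,q in zip(L,Tp)]
f=lambda p:np.concatenate([proj(c,T2(p,l))-q for c,l,q in obs])
r=least_squares(f,[.62,-.05,-.1]); p=r.x; print(p.round(4),r.fun.round(1))
for n,l in(("hinge",(0,.128,0)),("ctop",(.13,0,.185))): print(n,T2(p,l).round(3),[proj(c,T2(p,l)).round(0) for c in("scene","top")])
# door free edge top outer point, top mid-thickness
fs=np.array([222,27])/2.3+[110,130]; ft=(np.array([664,406])-[391,0])/3+[230,60]
h=T2(p,(0,.128,0))
g=lambda a:np.concatenate([proj(c,T2(p,(-.245*np.sin(a[0])+.004*np.cos(a[0]),.128-.245*np.cos(a[0]),a[1])))-q for c,q in(("scene",fs),("top",ft))])
r2=least_squares(g,[.4,.18]); print("door",r2.x.round(3),r2.fun.round(1), "free end outer",T2(p,(-.245*np.sin(r2.x[0]),.128-.245*np.cos(r2.x[0]),0)).round(3))
np.save('door.npy',p)
o=get_obs(); print(R.from_quat(o["tool_rot"]).as_matrix().round(3), o["time"])
E
```

```text
[ 0.622  -0.0514 -0.1273] [-1.3 -1.6 -0.1 -0.7 -1.1 -0.9 -1.  -0.2 -0.9  0.3 -1.5 -0.5 -0.9 -0.3
 -1.3 -0.5]
hinge [0.638 0.076 0.   ] [array([257., 227.]), array([247., 165.])]
ctop [ 0.751 -0.068  0.185] [array([190., 212.]), array([294., 115.])]
door [0.392 0.183] [-0.1 -0.1 -0.3 -0.1] free end outer [ 0.517 -0.137  0.   ]
[[-0.     0.336 -0.942]
 [ 0.    -0.942 -0.336]
 [-1.    -0.    -0.   ]] 1.2
```

```bash
python3 -m inch '[[0,[0,0,0],[9,0,0]],[0,[0,0,0],[9,0,0]],[0,[0,0,0],[9,0,0]],[0,[0,-53,-20],[0,0,0]],[0,[0,-53,-20],[0,0,0]],[0,[0,-53,-20],[0,0,0]],[0,[0,-53,-20],[0,0,0]],[0,[0,-53,-20],[0,0,0]],[0,[0,-53,-20],[0,0,0]],[0,[0,-53,-20],[0,0,0]],[0,[0,-53,-20],[0,0,0]],[0,[0,-53,-20],[0,0,0]]]'
cat >> h.py <<'E'
def where():
    o=get_obs(); p=np.load('door.npy'); P=o["position"]; c,s=np.cos(p[2]),np.sin(p[2]); d=P-[p[0],p[1],0]
    M=R.from_quat(o["tool_rot"]).as_matrix()
    f=o["ft_force"]
    print("t",round(o["time"],2),"world",P.round(4),"local",np.round([c*d[0]+s*d[1],-s*d[0]+c*d[1],P[2]],4),"ytool deg",np.degrees(np.arctan2(M[1,1],M[0,1])).round(1),"down",M[:,0].round(3),"Floc",np.round([c*f[0]+s*f[1],-s*f[0]+c*f[1],f[2]],2),"grip",round(o["grip_width"],4),"q",o["q"].round(2))
def to(world,yaw): # remaining shift in tool axes (mm) after turning tool-y to yaw deg
    o=get_obs(); a=np.radians(yaw); M=np.array([[0,np.cos(a),-np.sin(a)*-1],[0,np.sin(a),0],[-1,0,0]]); M[:,2]=np.cross(M[:,0],M[:,1])
    cur=np.degrees(np.arctan2(*R.from_quat(o["tool_rot"]).as_matrix()[[1,0],1])); print("turn x",(-(yaw-cur)).round(1),"shift",(M.T@(np.array(world)-o["position"])*1e3).round(1))
E
python3 - <<'E'
from h import *
where(); to(T2(np.load('door.npy'),(-.14,-.057,.14)),-97.3)
E
```

```text
time: 2.7
position: [0.465, -0.137, 0.2225]
tool_rot: [0.708, -0.058, -0.702, -0.052]
ft_force: [0.0, -0.1, 0.2]
grip_width: 0.0002
t 2.7 world [ 0.465  -0.137   0.2225] local [-0.1448 -0.1048  0.2225] ytool deg -98.9 down [ 0.007 -0.009 -1.   ] Floc [ 0.02 -0.07  0.2 ] grip 0.0002 q [-0.51  0.34  1.78 -0.01  1.01  1.21]
turn x -1.6 shift [ 82.5 -47.8  -4.8]
```

```bash
python3 -m inch '[[0,[20,-48,-3],[-1.6,0,0]],[0,[50,0,0],[0,0,0]],[0,[12,0,-10],[0,0,0]],[0,[0,0,-15],[0,0,0]]]' && python3 -m inch '[[0,[0,0,-15],[0,0,0]],[0,[0,0,-15],[0,0,0]],[0,[0,0,-15],[0,0,0]],[0,[0,0,-10],[0,0,0]],[0,[0,0,-10],[0,0,0]],[0,[0,0,-6],[0,0,0]],[0,[0,0,0],[0,0,0]]]'; python3 -c "
from h import *
where()"
```

```text
time: 3.2
position: [0.5062, -0.0893, 0.1413]
tool_rot: [0.711, -0.046, -0.701, -0.038]
ft_force: [0.7, -0.6, 0.6]
grip_width: 0.0003
time: 4.08
position: [0.5881, -0.1055, 0.1509]
tool_rot: [0.715, -0.05, -0.696, -0.039]
ft_force: [-0.2, 0.0, -0.3]
grip_width: 0.0003
t 4.08 world [ 0.5881 -0.1055  0.1509] local [-0.0268 -0.0579  0.1509] ytool deg -97.2 down [ 0.027 -0.017 -0.999] Floc [-0.25 -0.   -0.31] grip 0.0003 q [-0.36  0.57  1.59 -0.01  0.95  1.34]
```

```bash
for i in 1; do python3 -m inch '[[0,[2,0,-5],[0,-1.6,-0.8]],[0,[1,0,-4],[0,0,0]],[0,[1,0,-3],[0,0,0]],[0,[0,0,-2],[0,0,0]],[0,[0,0,0],[0,0,0]]]'; done;  python3 -m inch '[[0,[0,0,-2],[0,0,0]],[0,[0,0,0],[0,0,0]]]'; python3 -c "
from h import *
where()"
```

```text
time: 4.7
position: [0.6006, -0.1064, 0.1469]
tool_rot: [-0.705, 0.044, 0.706, 0.045]
ft_force: [0.3, -0.1, 0.1]
grip_width: 0.0004
time: 4.95
position: [0.6025, -0.1065, 0.147]
tool_rot: [-0.705, 0.044, 0.706, 0.045]
ft_force: [-0.8, -0.3, -0.4]
grip_width: 0.0001
t 4.95 world [ 0.6025 -0.1065  0.147 ] local [-0.0124 -0.0571  0.147 ] ytool deg -97.2 down [-0.002  0.001 -1.   ] Floc [-0.78 -0.36 -0.35] grip 0.0001 q [-0.36  0.6   1.54  0.    1.01  1.34]
```

```bash
for i in 1 2; do :; done; python3 -m inch '[[0,[0,0,-2],[0,0,0]],[0,[0,0,0],[0,0,0]]]';python3 -m inch '[[0,[0,0,-2],[0,0,0]],[0,[0,0,0],[0,0,0]]]'; python3 -c "
from h import *
where()"
```

```text
time: 5.2
position: [0.604, -0.1067, 0.1469]
tool_rot: [-0.705, 0.044, 0.707, 0.045]
ft_force: [-0.5, 0.3, 0.1]
grip_width: 0.0007
time: 5.45
position: [0.6039, -0.1067, 0.1467]
tool_rot: [-0.703, 0.044, 0.709, 0.045]
ft_force: [-2.1, 0.7, 1.8]
grip_width: 0.0002
t 5.45 world [ 0.6039 -0.1067  0.1467] local [-0.0109 -0.0571  0.1467] ytool deg -97.2 down [-0.008  0.002 -1.   ] Floc [-2.22  0.46  1.81] grip 0.0002 q [-0.36  0.61  1.53 -0.    1.02  1.34]
```

```bash
python3 -m inch '[[0,[0,0,-3],[0,0,0]],[0,[0,0,-1],[0,0,0]]]';python3 -m inch '[[0,[0,0,-3],[0,0,0]],[0,[0,0,-1],[0,0,0]]]'
python3 - <<'E'
from h import *
where()
p=np.load('door.npy'); snap("top"); snap("scene")
for c in ("scene","top"):
    for d in imaging.cut_out(c,"door")[:2]:
        m=d["pixels"].astype(np.uint8); print(c,'door',round(d["confidence"],2),np.round(d["box"],1), cv2.approxPolyDP(cv2.convexHull(cv2.findNonZero(m)),2,True).reshape(-1,2).tolist())
    print([proj(c,T2(p,(0,y,.183))).round(0) for y in(-.117,.128)])
E
```

```text
time: 5.7
position: [0.6039, -0.1067, 0.1463]
tool_rot: [-0.699, 0.043, 0.712, 0.045]
ft_force: [-4.1, 0.5, 3.5]
grip_width: 0.0003
time: 5.95
position: [0.6035, -0.1066, 0.1462]
tool_rot: [-0.696, 0.043, 0.716, 0.045]
ft_force: [-4.9, -1.1, 2.9]
grip_width: 0.0001
t 5.95 world [ 0.6035 -0.1066  0.1462] local [-0.0114 -0.0571  0.1462] ytool deg -97.1 down [-0.028  0.005 -1.   ] Floc [-4.73 -1.76  2.89] grip 0.0001 q [-0.35  0.61  1.51 -0.01  1.04  1.34]
scene door 0.69 [230.3 186.1  50.6  24. ] [[254, 196], [246, 195], [206, 173]]
[array([183., 160.]), array([257., 197.])]
top door 0.71 [261.1 159.1  34.8  20. ] [[277, 163], [275, 166], [247, 163], [244, 157], [247, 152], [276, 155]]
[array([330., 165.]), array([245., 155.])]
```

```bash
python3 -m inch '[[60,[0,0,20],[0,1.6,0]],[80,[0,0,35],[0,0,0]],[80,[-40,0,10],[0,0,0]],[80,[-50,0,0],[0,0,0]],[80,[-10,-25,0],[0,0,0]],[80,[0,-50,10],[5,0,0]],[80,[0,-50,15],[0,0,0]],[80,[0,-50,15],[0,0,0]],[80,[0,-50,15],[0,0,0]],[80,[0,-50,15],[0,0,0]],[80,[0,-50,10],[0,0,0]]]' 40
python3 - <<'E'
from h import *
where(); to((.370,.312,.10),-102.2)
# door check: image now unobstructed
p=np.load('door.npy'); snap("top",'top2.png'); snap("scene")
for c in ("scene","top"):
    for d in imaging.cut_out(c,"door")[:1]:
        m=d["pixels"].astype(np.uint8); print(c,'door',round(d["confidence"],2),np.round(d["box"],1), cv2.approxPolyDP(cv2.convexHull(cv2.findNonZero(m)),2,True).reshape(-1,2).tolist())
    for d in imaging.tip_of(c,"wedge_grip")[:4]: print(c,round(d["confidence"],2),ray(c,d["pixel"],.015).round(3))
E
```

```text
time: 7.52
position: [0.5392, 0.243, 0.2537]
tool_rot: [0.717, -0.077, -0.688, -0.082]
ft_force: [0.5, 0.0, 0.7]
grip_width: 0.0799
t 7.53 world [0.5392 0.243  0.2537] local [-0.1195  0.2815  0.2537] ytool deg -102.9 down [ 0.043  0.002 -0.999] Floc [0.49 0.06 0.65] grip 0.0799 q [ 0.24  0.43  1.51 -0.01  1.15  2.04]
turn x -0.7 shift [153.7 -31.7 180. ]
scene 0.94 [0.41  0.527 0.015]
scene 0.9 [0.385 0.309 0.015]
scene 0.75 [0.735 0.429 0.015]
top door 0.79 [286.2 161.6  86.1  23.1] [[331, 165], [321, 172], [246, 163], [244, 156], [251, 152], [330, 161]]
top 0.75 [0.411 0.524 0.015]
top 0.72 [0.728 0.436 0.015]
```

View pics/top2.png

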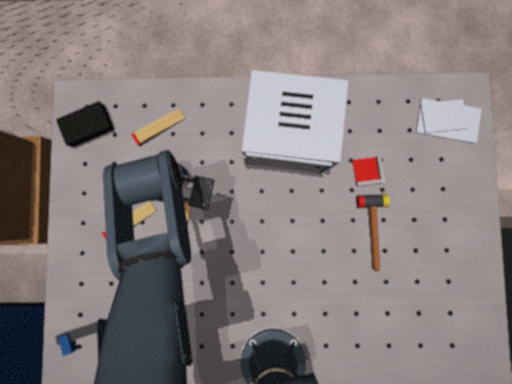

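```bash
python3 -m inch '[[80,[0,-8,45],[-0.7,-2.4,0.6]],[80,[0,-8,45],[0,0,0]],[80,[0,-8,45],[0,0,0]],[80,[30,-8,40],[0,0,0]],[80,[50,0,5],[0,0,0]],[80,[50,0,0],[0,0,0]],[80,[0,0,0],[0,0,0]]]'
python3 - <<'E'
from h import *
where(); to((.370,.312,.008),-102.2)
im=snap("scene"); s=cv2.resize(im[120:280,270:450],None,fx=3.3,fy=3.3,interpolation=cv2.INTER_CUBIC); cv2.imwrite('pics/s3.png',s[:,:,::-1])
for d in imaging.tip_of("scene","wedge_grip")[:4]: print(round(d["confidence"],2),np.round(d["pixel"]),ray("scene",d["pixel"],.015).round(3))
for d in imaging.cut_out("scene","wedge_grip")[:4]:
    r=cv2.minAreaRect(cv2.findNonZero(d["pixels"].astype(np.uint8))); print([ray("scene",p,.012).round(3).tolist() for p in cv2.boxPoints(r)])
E
```

```text
time: 8.7
position: [0.3737, 0.3039, 0.1216]
tool_rot: [0.704, -0.081, -0.7, -0.084]
ft_force: [0.0, -0.3, 1.1]
grip_width: 0.08
t 8.7 world [0.3737 0.3039 0.1216] local [-0.2914  0.321   0.1216] ytool deg -103.3 down [ 0.006  0.004 -1.   ] Floc [ 0.04 -0.28  1.07] grip 0.08 q [0.45 0.5  1.89 0.   0.75 2.25]
turn x -1.1 shift [113.6  -7.1   5.3]
0.92 [361. 297.] [0.733 0.431 0.015]
0.77 [351. 184.] [0.378 0.308 0.015]
0.65 [416. 216.] [0.413 0.53  0.015]
[[0.528, 0.26, 0.012], [0.33, 0.295, 0.012], [0.343, 0.339, 0.012], [0.539, 0.302, 0.012]]
[[0.799, 0.287, 0.012], [0.7, 0.45, 0.012], [0.743, 0.468, 0.012], [0.84, 0.309, 0.012]]
[[0.486, 0.379, 0.012], [0.364, 0.539, 0.012], [0.417, 0.56, 0.012], [0.535, 0.403, 0.012]]
```

View pics/s3.png

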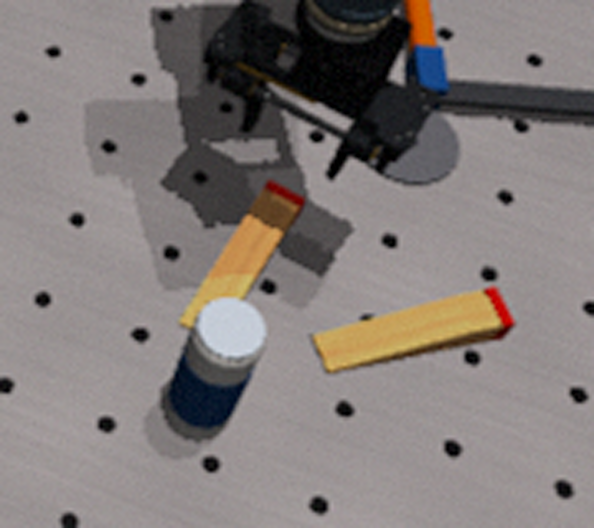

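```bash
python3 -m inch '[[80,[40,-6,3],[-1.1,0,0]],[80,[35,0,0],[0,0,0]],[80,[20,0,0],[0,0,0]],[80,[0,0,0],[0,0,0]]]'
python3 - <<'E'
from h import *
where(); to((.372,.310,.007),-102.2)
m=[ray("scene",np.array(q)/3.3+[270,120],.03) for q in((268,182),(304,203))]; b=(m[0]+m[1])/2; print("butt mid",b.round(3),"grip est",(b[:2]+.021*np.array([.977,-.211])).round(3))
E
```

```text
time: 9.35
position: [0.389, 0.3176, 0.0381]
tool_rot: [0.716, -0.068, -0.69, -0.085]
ft_force: [0.0, 0.5, 0.7]
grip_width: 0.0798
t 9.35 world [0.389  0.3176 0.0381] local [-0.2779  0.3365  0.0381] ytool deg -102.3 down [ 0.04   0.02  -0.999] Floc [-0.03  0.51  0.66] grip 0.0798 q [0.46 0.67 1.91 0.   0.52 2.25]
turn x -0.1 shift [31.1 11.  15. ]
butt mid [0.358 0.318 0.03 ] grip est [0.379 0.313]
```

```bash
python3 -m inch '[[80,[8,8,11],[0,-2,1.6]],[80,[10,0,0],[0,0,0]],[80,[7,0,0],[0,0,0]],[80,[0,0,0],[0,0,0]]]'
python3 - <<'E'
from h import *
where(); to((.376,.312,.007),-102.2)
E
```

```text
time: 9.85
position: [0.3794, 0.3133, 0.015]
tool_rot: [0.704, -0.075, -0.701, -0.077]
ft_force: [-0.2, 0.1, -0.2]
grip_width: 0.0795
t 9.85 world [0.3794 0.3133 0.015 ] local [-0.2869  0.331   0.015 ] ytool deg -102.4 down [ 0.005  0.003 -1.   ] Floc [-0.25  0.05 -0.2 ] grip 0.0795 q [0.46 0.72 1.92 0.   0.51 2.25]
turn x -0.2 shift [8.  2.  3.1]
```

```bash
python3 -m inch '[[80,[6,2,3],[0,0,0]],[80,[2,0,0],[0,0,0]],[30,[0,0,0],[0,0,0]],[30,[0,0,0],[0,0,0]],[30,[0,0,0],[0,0,0]],[30,[0,0,0],[0,0,0]],[30,[0,0,0],[0,0,0]]]' 40
python3 - <<'E'
from h import *
where()
E
```

```text
time: 10.72
position: [0.376, 0.3121, 0.0068]
tool_rot: [0.705, -0.075, -0.701, -0.077]
ft_force: [-0.8, 0.1, -1.0]
grip_width: 0.0396
t 10.72 world [0.376  0.3121 0.0068] local [-0.2902  0.3293  0.0068] ytool deg -102.4 down [ 0.005  0.003 -1.   ] Floc [-0.77 -0.04 -0.96] grip 0.0396 q [0.46 0.73 1.93 0.   0.48 2.25]
```

```bash
python3 -m inch '[[30,[-15,0,0],[0,0,0]],[30,[-20,0,0],[0,0,0]],[30,[-10,10,0],[0,0,0]],[30,[0,35,0],[0,0,0]],[30,[0,40,0],[0,0,0]],[30,[0,40,-5],[-1,0,0]],[30,[0,40,-5],[-2,0,0]],[30,[0,40,-5],[-2,0,0]],[30,[0,40,0],[0,0,0]],[30,[0,40,0],[0,0,0]],[30,[0,0,0],[0,0,0]]]'
python3 - <<'E'
from h import *
where(); to(T2(np.load('door.npy'),(-.20,-.055,.025)),-97.3)
E
```

```text
time: 12.1
position: [0.339, 0.0187, 0.0572]
tool_rot: [0.71, -0.042, -0.701, -0.046]
ft_force: [0.3, 0.7, -2.0]
grip_width: 0.0398
t 12.1 world [0.339  0.0187 0.0572] local [-0.2896  0.0337  0.0572] ytool deg -97.1 down [ 0.013  0.004 -1.   ] Floc [ 0.17  0.72 -1.98] grip 0.0398 q [-0.28  0.57  2.29  0.03  0.28  1.38]
turn x 0.2 shift [ 32.2  88.7 -89.6]
```

```bash
python3 -m inch '[[30,[0,20,-30],[0,-0.7,0]],[30,[0,35,-30],[0,0,0]],[30,[0,34,-28],[0,0,0]],[30,[15,0,0],[0,0,0]],[30,[8,0,0],[0,0,0]],[30,[0,0,0],[0,0,0]]]'
python3 - <<'E'
from h import *
where(); to(T2(np.load('door.npy'),(-.20,-.055,.012)),-97.3)
im=snap("scene"); a=im[100:260,160:340]; s=cv2.resize(a,None,fx=3.3,fy=3.3,interpolation=cv2.INTER_CUBIC); cv2.imwrite('pics/s4.png',s[:,:,::-1])
p=np.load('door.npy')
E
```

```text
time: 12.85
position: [0.4147, -0.0798, 0.0353]
tool_rot: [-0.705, 0.041, 0.707, 0.044]
ft_force: [0.2, 0.2, -1.5]
grip_width: 0.0395
t 12.85 world [ 0.4147 -0.0798  0.0353] local [-0.202  -0.0544  0.0353] ytool deg -96.9 down [-0.002  0.005 -1.   ] Floc [ 0.16  0.24 -1.53] grip 0.0395 q [-0.46  0.64  2.08  0.01  0.43  1.22]
turn x 0.4 shift [23.3  0.6 -2. ]
```

View pics/s4.png

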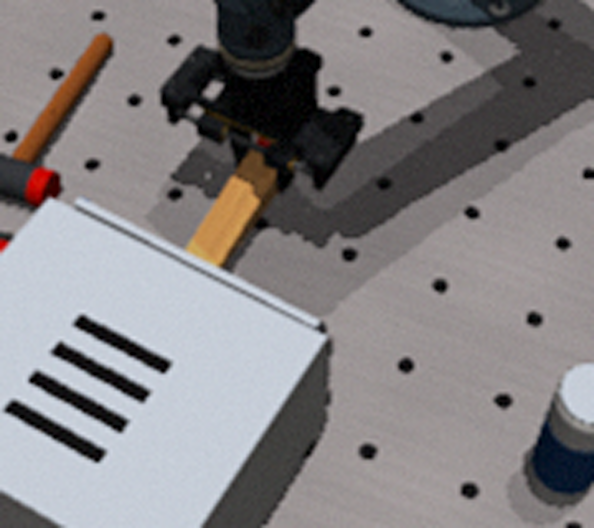

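The wedge is held straight, with its tip near crop pixel (205,250). The door is flush along (78,203) to (322,327). Next I'll lower the wedge to the table.

```bash
python3 -m inch '[[30,[15,0,0],[0.3,0,0]],[30,[9,0,0],[0,0,0]],[30,[3,0,0],[0,0,0]],[30,[0,0,0],[0,0,0]]]'
python3 - <<'E'
from h import *
where()
E
```

```text
time: 13.4
position: [0.4139, -0.0775, 0.009]
tool_rot: [-0.705, 0.041, 0.707, 0.045]
ft_force: [-1.4, 0.3, -1.7]
grip_width: 0.0396
t 13.4 world [ 0.4139 -0.0775  0.009 ] local [-0.2031 -0.0523  0.009 ] ytool deg -97.0 down [-0.002  0.005 -1.   ] Floc [-1.44  0.09 -1.69] grip 0.0396 q [-0.45  0.71  2.09  0.01  0.35  1.23]
```

```bash
python3 -m inch '[[30,[2,0,0],[0,0,0]],[30,[0,0,0],[0,0,0]]]'; python3 -m inch '[[30,[0,0,-8],[0,0,0]],[30,[0,0,-10],[0,0,0]],[30,[0,0,-10],[0,0,0]],[30,[0,0,-10],[0,0,0]],[30,[0,0,-10],[0,0,0]],[30,[0,0,-5],[0,0,0]],[30,[0,0,0],[0,0,0]]]'
python3 - <<'E'
from h import *
where()
E
```

```text
time: 13.65
position: [0.4142, -0.0775, 0.0075]
tool_rot: [-0.705, 0.041, 0.706, 0.045]
ft_force: [-0.2, -0.4, -0.3]
grip_width: 0.0394
time: 14.52
position: [0.4721, -0.085, 0.0076]
tool_rot: [0.706, -0.041, -0.705, -0.044]
ft_force: [0.5, 0.6, -1.2]
grip_width: 0.0398
t 14.53 world [ 0.4721 -0.085   0.0076] local [-0.1444 -0.0523  0.0076] ytool deg -97.0 down [ 0.001  0.004 -1.   ] Floc [ 0.41  0.66 -1.19] grip 0.0398 q [-0.41  0.73  1.94  0.01  0.47  1.27]
```

```bash
python3 -m inch '[[30,[1,0,-4],[0,0,0]],[30,[0,0,-5],[0,0,0]],[30,[0,0,-5],[0,0,0]],[30,[0,0,-4],[0,0,0]],[30,[0,0,0],[0,0,0]]]';  python3 -m inch '[[30,[0,0,-4],[0,0,0]],[30,[0,0,-4],[0,0,0]],[30,[0,0,-4],[0,0,0]],[30,[0,0,0],[0,0,0]]]'
python3 - <<'E'
from h import *
where()
E
```

```text
time: 15.15
position: [0.4894, -0.0868, 0.007]
tool_rot: [-0.706, 0.041, 0.706, 0.045]
ft_force: [-0.1, -0.5, 0.1]
grip_width: 0.0396
time: 15.65
position: [0.5023, -0.0884, 0.0069]
tool_rot: [-0.706, 0.041, 0.706, 0.045]
ft_force: [0.9, -0.3, 0.6]
grip_width: 0.0394
t 15.65 world [ 0.5023 -0.0884  0.0069] local [-0.114  -0.0518  0.0069] ytool deg -97.0 down [-0.     0.005 -1.   ] Floc [ 0.97 -0.18  0.59] grip 0.0394 q [-0.4   0.74  1.87  0.01  0.54  1.29]
```

```bash
python3 -m inch '[[30,[0,0,-4],[0,0,0]],[30,[0,0,-3],[0,0,0]],[30,[0,0,-3],[0,0,0]],[30,[0,0,0],[0,0,0]]]';  python3 -m inch '[[30,[0,0,-3],[0,0,0]],[30,[0,0,-3],[0,0,0]],[30,[0,0,0],[0,0,0]]]'; python3 -m inch '[[30,[0,0,-3],[0,0,0]],[30,[0,0,0],[0,0,0]]]';python3 - <<'E'
from h import *
where()
E
```

```text
time: 16.15
position: [0.5127, -0.0896, 0.0069]
tool_rot: [-0.706, 0.041, 0.706, 0.045]
ft_force: [-0.0, -0.6, 1.0]
grip_width: 0.0394
time: 16.52
position: [0.519, -0.0903, 0.0069]
tool_rot: [-0.705, 0.041, 0.706, 0.045]
ft_force: [-0.1, -0.0, 0.4]
grip_width: 0.0398
time: 16.77
position: [0.5224, -0.0908, 0.0069]
tool_rot: [-0.706, 0.041, 0.706, 0.045]
ft_force: [0.7, -0.0, 0.1]
grip_width: 0.0398
t 16.77 world [ 0.5224 -0.0908  0.0069] local [-0.0938 -0.0517  0.0069] ytool deg -97.0 down [-0.     0.005 -1.   ] Floc [0.68 0.08 0.1 ] grip 0.0398 q [-0.39  0.75  1.82  0.01  0.58  1.3 ]
```

```bash
for i in 1; do python3 -m inch '[[30,[0,0,-3],[0,0,0]],[30,[0,0,0],[0,0,0]]]'; python3 -m inch '[[30,[0,0,-3],[0,0,0]],[30,[0,0,0],[0,0,0]]]'; python3 -m inch '[[30,[0,0,-2],[0,0,0]],[30,[0,0,0],[0,0,0]]]'; done;python3 - <<'E'
from h import *
where()
E
```

```text
time: 17.02
position: [0.5258, -0.0912, 0.0069]
tool_rot: [0.706, -0.041, -0.706, -0.045]
ft_force: [1.2, -0.2, 0.6]
grip_width: 0.0395
time: 17.27
position: [0.5292, -0.0917, 0.0069]
tool_rot: [0.706, -0.041, -0.706, -0.045]
ft_force: [1.0, -0.0, -0.2]
grip_width: 0.0399
time: 17.52
position: [0.5312, -0.0919, 0.0069]
tool_rot: [0.706, -0.041, -0.706, -0.045]
ft_force: [1.1, -0.3, 1.2]
grip_width: 0.0399
t 17.52 world [ 0.5312 -0.0919  0.0069] local [-0.0849 -0.0517  0.0069] ytool deg -97.0 down [ 0.001  0.004 -1.   ] Floc [ 1.14 -0.15  1.15] grip 0.0399 q [-0.38  0.76  1.79  0.01  0.59  1.3 ]
```

```bash
for i in 1; do python3 -m inch '[[30,[0,0,-3],[0,0,0]],[30,[0,0,0],[0,0,0]]]'; python3 -m inch '[[30,[0,0,-3],[0,0,0]],[30,[0,0,0],[0,0,0]]]'; python3 -m inch '[[30,[0,0,-3],[0,0,0]],[30,[0,0,0],[0,0,0]]]'; done;python3 - <<'E'
from h import *
where()
E
```

```text
time: 17.77
position: [0.5344, -0.0923, 0.0069]
tool_rot: [0.706, -0.041, -0.706, -0.045]
ft_force: [1.3, -0.5, 0.2]
grip_width: 0.0395
time: 18.02
position: [0.5377, -0.0927, 0.0069]
tool_rot: [0.706, -0.041, -0.706, -0.045]
ft_force: [-0.2, -0.4, 0.2]
grip_width: 0.0399
time: 18.27
position: [0.541, -0.0931, 0.0069]
tool_rot: [0.706, -0.042, -0.705, -0.045]
ft_force: [0.4, 0.4, 0.3]
grip_width: 0.0398
t 18.27 world [ 0.541  -0.0931  0.0069] local [-0.0751 -0.0517  0.0069] ytool deg -97.0 down [ 0.001  0.004 -1.   ] Floc [0.36 0.48 0.3 ] grip 0.0398 q [-0.38  0.76  1.77  0.01  0.61  1.31]
```

```bash
for i in 1; do python3 -m inch '[[30,[0,0,-3],[0,0,0]],[30,[0,0,0],[0,0,0]]]'; python3 -m inch '[[30,[0,0,-2],[0,0,0]],[30,[0,0,0],[0,0,0]]]'; python3 -m inch '[[30,[0,0,-2],[0,0,0]],[30,[0,0,0],[0,0,0]]]'; done;python3 - <<'E'
from h import *
where()
im=snap("scene"); a=im[120:240,160:290]; s=cv2.resize(a,None,fx=4.5,fy=4.5,interpolation=cv2.INTER_CUBIC); cv2.imwrite('pics/s5.png',s[:,:,::-1])
E
```

```text
time: 18.52
position: [0.5441, -0.0935, 0.0068]
tool_rot: [0.706, -0.042, -0.706, -0.045]
ft_force: [1.2, 0.1, -0.4]
grip_width: 0.0397
time: 18.77
position: [0.5457, -0.0935, 0.0068]
tool_rot: [-0.706, 0.041, 0.706, 0.045]
ft_force: [-0.4, 0.8, 1.5]
grip_width: 0.0399
time: 19.02
position: [0.5466, -0.0936, 0.0068]
tool_rot: [-0.705, 0.041, 0.707, 0.045]
ft_force: [-0.5, -0.8, 1.0]
grip_width: 0.0397
t 19.02 world [ 0.5466 -0.0936  0.0068] local [-0.0694 -0.0514  0.0068] ytool deg -97.0 down [-0.002  0.005 -1.   ] Floc [-0.35 -0.85  0.96] grip 0.0397 q [-0.37  0.77  1.75  0.01  0.63  1.31]
```

View pics/s5.png

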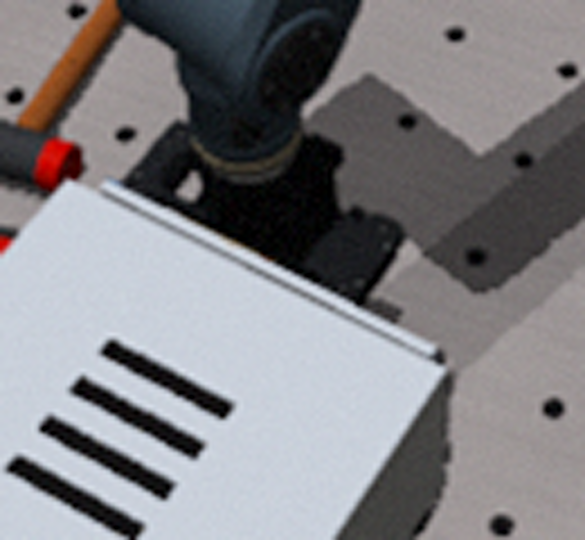

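```bash
for i in 1; do python3 -m inch '[[30,[0,0,-3],[0,0,0]],[30,[0,0,-1],[0,0,0]]]'; python3 -m inch '[[30,[0,0,-4],[0,0,0]],[30,[0,0,-2],[0,0,0]]]'; done;python3 - <<'E'
from h import *
where()
E
```

```text
time: 19.32
position: [0.5485, -0.0935, 0.0068]
tool_rot: [-0.703, 0.041, 0.708, 0.045]
ft_force: [-4.0, -0.9, 4.3]
grip_width: 0.0393
time: 19.58
position: [0.5496, -0.0933, 0.0067]
tool_rot: [-0.699, 0.04, 0.712, 0.045]
ft_force: [-6.4, -1.5, 5.5]
grip_width: 0.0398
t 19.57 world [ 0.5496 -0.0933  0.0067] local [-0.0665 -0.0507  0.0067] ytool deg -96.9 down [-0.018  0.009 -1.   ] Floc [-6.18 -2.34  5.49] grip 0.0398 q [-0.37  0.77  1.73  0.    0.66  1.32]
```

```bash
for i in 1; do python3 -m inch '[[30,[0,0,-5],[0,0.8,0]],[30,[0,0,-4],[0,0.5,0]]]'; python3 -c "
from h import *
where()";  done; python3 -m inch '[[30,[0,0,-6],[0,0.8,0]],[30,[0,0,-5],[0,0.5,0]]]';python3 - <<'E'
from h import *
where()
E
```

```text
time: 19.82
position: [0.55, -0.0931, 0.0067]
tool_rot: [-0.701, 0.039, 0.711, 0.045]
ft_force: [-10.0, -2.6, 8.5]
grip_width: 0.0395
t 19.82 world [ 0.55   -0.0931  0.0067] local [-0.0661 -0.0505  0.0067] ytool deg -96.8 down [-0.014  0.01  -1.   ] Floc [-9.55 -3.8   8.51] grip 0.0395 q [-0.37  0.77  1.73  0.01  0.65  1.31]
time: 20.08
position: [0.5502, -0.0931, 0.0067]
tool_rot: [-0.701, 0.038, 0.711, 0.046]
ft_force: [-11.6, -2.0, 10.8]
grip_width: 0.0397
t 20.07 world [ 0.5502 -0.0931  0.0067] local [-0.0659 -0.0504  0.0067] ytool deg -96.8 down [-0.013  0.012 -1.   ] Floc [-11.2   -3.44  10.82] grip 0.0397 q [-0.37  0.77  1.73  0.01  0.65  1.31]
```

```bash
for i in 1; do python3 -m inch '[[30,[-2,1,-6],[0,0.6,0.3]],[30,[-1,1,-6],[0,0.3,0]]]'; python3 -c "
from h import *
where()";  done
```

```text
time: 20.32
position: [0.5511, -0.0932, 0.0067]
tool_rot: [-0.698, 0.038, 0.714, 0.046]
ft_force: [-10.5, 0.9, 5.1]
grip_width: 0.0396
t 20.32 world [ 0.5511 -0.0932  0.0067] local [-0.065  -0.0504  0.0067] ytool deg -96.8 down [-0.022  0.012 -1.   ] Floc [-10.54  -0.48   5.13] grip 0.0396 q [-0.37  0.78  1.72  0.01  0.67  1.31]
```

```bash
for i in 1; do python3 -m inch '[[30,[-3,0.5,-7],[0,1,0.3]],[30,[-2,0.5,-7],[0,1,0]]]'; python3 -c "
from h import *
where()";  done
```

```text
time: 20.58
position: [0.5527, -0.0927, 0.0068]
tool_rot: [-0.7, 0.038, 0.711, 0.045]
ft_force: [-9.3, -1.2, -5.0]
grip_width: 0.0398
t 20.57 world [ 0.5527 -0.0927  0.0068] local [-0.0635 -0.0497  0.0068] ytool deg -96.7 down [-0.015  0.011 -1.   ] Floc [-9.03 -2.33 -4.98] grip 0.0398 q [-0.37  0.77  1.72  0.01  0.66  1.31]
```

```bash
for i in 1; do python3 -m inch '[[30,[-1.5,1,-8],[0,0.7,0.3]],[30,[-1,1,-8],[0,0.5,0]]]'; python3 -c "
from h import *
where()"; python3 -m inch '[[30,[-1.5,1,-9],[0,0.7,0.3]],[30,[-1.5,1,-9],[0,0.7,0]]]'; python3 -c "
from h import *
where()";  done
```

```text
time: 20.82
position: [0.5526, -0.0926, 0.0066]
tool_rot: [-0.695, 0.037, 0.716, 0.045]
ft_force: [-15.1, -1.4, 13.0]
grip_width: 0.0395
t 20.82 world [ 0.5526 -0.0926  0.0066] local [-0.0636 -0.0497  0.0066] ytool deg -96.6 down [-0.029  0.013 -0.999] Floc [-14.76  -3.25  12.97] grip 0.0395 q [-0.37  0.78  1.71  0.    0.68  1.32]
time: 21.08
position: [0.5533, -0.0926, 0.0066]
tool_rot: [-0.691, 0.036, 0.721, 0.044]
ft_force: [-15.8, -0.9, 7.3]
grip_width: 0.04
t 21.07 world [ 0.5533 -0.0926  0.0066] local [-0.0629 -0.0495  0.0066] ytool deg -96.5 down [-0.042  0.014 -0.999] Floc [-15.6   -2.89   7.28] grip 0.04 q [-0.36  0.78  1.7  -0.    0.7   1.32]
```

```bash
python3 -m inch '[[30,[-2.5,0.5,-9],[0,1.5,0.3]],[30,[-2,0.5,-9],[0,1,0]]]'; python3 -c "
from h import *
where()"
```

```text
time: 21.32
position: [0.5546, -0.0922, 0.0066]
tool_rot: [-0.693, 0.036, 0.719, 0.044]
ft_force: [-16.6, -3.8, 8.4]
grip_width: 0.0394
t 21.32 world [ 0.5546 -0.0922  0.0066] local [-0.0616 -0.049   0.0066] ytool deg -96.4 down [-0.036  0.013 -0.999] Floc [-15.95  -5.86   8.39] grip 0.0394 q [-0.36  0.78  1.7  -0.    0.69  1.32]
```

```bash
python3 -m inch '[[30,[-3.5,1.5,-9],[0,0.5,0.3]],[30,[-2.7,1.5,-9],[0,0.5,0]]]'; python3 -c "
from h import *
where()"
```

```text
time: 21.58
position: [0.5546, -0.0923, 0.0067]
tool_rot: [-0.685, 0.034, 0.726, 0.045]
ft_force: [-13.3, 0.6, -0.8]
grip_width: 0.0397
t 21.57 world [ 0.5546 -0.0923  0.0067] local [-0.0616 -0.0491  0.0067] ytool deg -96.4 down [-0.057  0.018 -0.998] Floc [-13.3   -1.13  -0.77] grip 0.0397 q [-0.36  0.79  1.69 -0.01  0.73  1.33]
```

```bash
python3 -m inch '[[30,[-3,0.5,-11],[0,1,0.3]],[30,[-2.7,0.5,-11],[0,0.7,0]]]'; python3 -c "
from h import *
where()"
```

```text
time: 21.82
position: [0.5558, -0.0919, 0.0066]
tool_rot: [-0.679, 0.033, 0.732, 0.044]
ft_force: [-17.6, -4.2, 5.9]
grip_width: 0.0395
t 21.82 world [ 0.5558 -0.0919  0.0066] local [-0.0605 -0.0485  0.0066] ytool deg -96.3 down [-0.075  0.019 -0.997] Floc [-16.9   -6.4    5.94] grip 0.0395 q [-0.36  0.79  1.67 -0.01  0.76  1.33]
```

```bash
python3 -m inch '[[30,[0,0,0],[0,0,0]],[30,[0,0,0],[0,0,0]],[30,[0,0,0],[0,0,0]]]'; python3 -c "
from h import *
where()"; python3 -m inch '[[60,[0,0,0],[0,0,0]],[65,[0,0,0],[0,0,0]],[65,[0,0,0],[0,0,0]],[65,[0,0,0],[0,0,0]]]'; python3 -c "
from h import *
where()"
```

```text
time: 22.2
position: [0.5556, -0.092, 0.0066]
tool_rot: [-0.679, 0.033, 0.732, 0.044]
ft_force: [-4.3, 0.6, 3.0]
grip_width: 0.04
t 22.2 world [ 0.5556 -0.092   0.0066] local [-0.0607 -0.0487  0.0066] ytool deg -96.3 down [-0.075  0.019 -0.997] Floc [-4.31  0.1   2.98] grip 0.04 q [-0.36  0.79  1.67 -0.01  0.76  1.33]
time: 22.7
position: [0.5588, -0.0927, 0.0062]
tool_rot: [-0.681, 0.034, 0.73, 0.044]
ft_force: [-0.8, -0.5, -0.2]
grip_width: 0.0637
t 22.7 world [ 0.5588 -0.0927  0.0062] local [-0.0574 -0.0489  0.0062] ytool deg -96.3 down [-0.069  0.018 -0.997] Floc [-0.7  -0.64 -0.17] grip 0.0637 q [-0.36  0.79  1.67 -0.01  0.75  1.33]
```

```bash
python3 -m inch '[[65,[-5,0,5],[0,2,0.5]],[65,[-3,0,8],[0,2,0.5]],[65,[0,0,10],[0,0,0]],[65,[0,0,15],[0,0,0]],[65,[0,0,20],[0,0,0]],[65,[-10,0,20],[0,0,0]],[65,[-30,0,10],[0,0,0]],[65,[-30,0,0],[0,0,0]],[65,[0,0,0],[0,0,0]]]'
python3 - <<'E'
from h import *
where()
p=np.load('door.npy')
im=snap("scene"); a=im[100:240,160:300]; s=cv2.resize(a,None,fx=4,fy=4,interpolation=cv2.INTER_CUBIC); cv2.imwrite('pics/s6.png',s[:,:,::-1])
for l in((-.06,-.05,.015),(-.081,-.05,.03)): print((proj("scene",T2(p,l))-[160,100])*4)
for d in imaging.tip_of("scene","wedge_grip")[:4]: print(round(d["confidence"],2),np.round(d["pixel"]),ray("scene",d["pixel"],.015).round(3))
E
```

```text
time: 23.82
position: [0.4699, -0.0831, 0.0854]
tool_rot: [0.706, -0.042, -0.706, -0.037]
ft_force: [-0.3, 0.2, -0.3]
grip_width: 0.0651
t 23.82 world [ 0.4699 -0.0831  0.0854] local [-0.1469 -0.0508  0.0854] ytool deg -96.3 down [-0.    -0.007 -1.   ] Floc [-0.33  0.13 -0.26] grip 0.0651 q [-0.41  0.57  1.92 -0.01  0.65  1.28]
[236.20175251 345.15490889]
[248.72531743 316.77364959]
0.56 [362. 294.] [0.724 0.432 0.015]
```

View pics/s6.png

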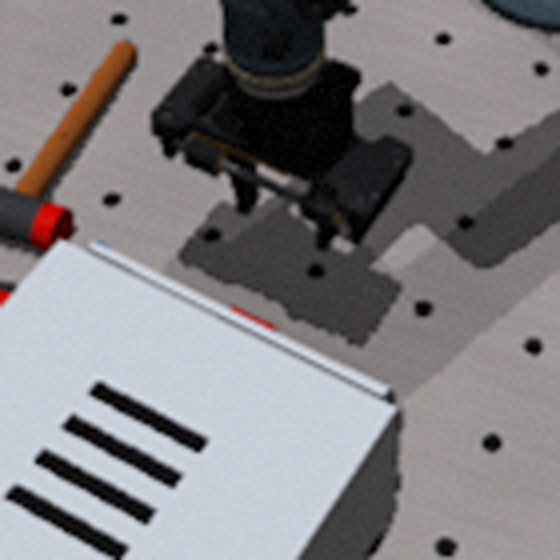

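The butt shows at crop pixel (253,317), where it was expected for a wedge left in place, and the door is flush. I'll do a final check on the bystanders before handing in.

Run:
```python
from h import *
a=cv2.imread('pics/scene0.png')[:,:,::-1].astype(int); b=snap("scene").astype(int)
d=(abs(a-b).max(2)>60).astype(np.uint8); n,_,st,_=cv2.connectedComponentsWithStats(cv2.morphologyEx(d,cv2.MORPH_OPEN,np.ones((2,2),np.uint8)))
print([s.tolist() for s in st[1:] if s[4]>8])
```

```text
[[121, 0, 33, 38, 549], [291, 7, 4, 3, 11], [113, 23, 8, 14, 65], [202, 28, 65, 79, 2560], [268, 43, 25, 36, 562], [324, 56, 53, 27, 612], [123, 68, 93, 48, 1607], [205, 85, 12, 7, 36], [216, 93, 6, 4, 14], [243, 104, 64, 32, 1190], [272, 104, 82, 64, 1532], [218, 107, 3, 7, 14], [225, 106, 13, 11, 75], [239, 108, 3, 3, 9], [354, 111, 5, 6, 13], [196, 116, 69, 82, 2790], [208, 148, 6, 10, 37], [264, 151, 5, 4, 10], [206, 161, 4, 6, 18], [351, 176, 12, 12, 75], [348, 182, 3, 4, 9], [355, 187, 5, 7, 15], [340, 204, 4, 6, 12]]
```

```bash
python3 -c "
from rig import robot
print(robot.hand_in())"
```

```text
the job is handed in; nothing more can be done
None
```

I swung the door shut against its stop, then pushed the right-hand wedge in thin end first, flat on the table, at about y = -50 mm. The job was handed in at about 24 s.

**Push force:** With almost no vertical load the wrist read 13.3 N. The last push read 16.9 N, with about 6 N down onto the table and 6 N sideways. I put the net push on the wedge at about 15 N, but that is an estimate, since the force between wedge and door can't be read directly.

**Last checks:**
- **Wedge:** it shifted only about 0.2 mm when I eased off. After I let go and backed away, its butt showed within about 1 pixel of where it should be.
- **Door:** it still showed flush along the cabinet front. I did not test it by pulling on it.
- **Other things:** comparing first and last pictures, the changes I saw were the arm, its shadows, the door and the wedge. Some of the shadow change overlaps the mallet, but the mallet shows in the same place.
- **Disagreement:** the wedge-finding network reported only another wedge in the last picture, so I placed ours from its visible red butt.
- **Tilt:** the gripper leaned about 4° during the final push, and I straightened it before withdrawing.

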